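# Hang the rinsed filter bowl on its drying post

### The arm

A 6-joint arm with a two-finger parallel gripper is mounted at the origin on the work surface. World frame = base frame: x ahead of the robot, y to its left, z up, the work surface at z = 0. Lengths are in mm, angles in degrees, forces in N, time in s.
With the tool pointing down it reaches from about 350 to 1000 mm from the base axis. Payload 7.1 kg.
Tool frame: the origin (TCP) lies at the very end of the fingers, on their centre line; the grasp point (between the pads) lies 19 mm behind it (hold_point_z is the distance from the TCP to the grasp point, in mm); z points along the fingers, y is the line along which they close (so a half turn about z gives the same grasp; the last joint's range is limited). The gripper opens to 85 mm and grips with 20 to 120 N. Pads are 22 mm wide; open, the fingers measure 114 mm over their backs; the gripper's body (76 mm by 85 mm) begins 54 mm behind the grasp point. The pads swing forward as they close: fully open they stand 13 mm farther back than shut.
Start: joints at [67.609, 24.242, 93.386, -0, 62.372, -1.089], TCP at [227.026, 582.292, 231.319] pointing down, gripper open.
Joint ranges: [-172.04, 172.04], [-51.8, 120.97], [4.93, 147.93], [-75.15, 255.16], [6.16, 154.13], [-145.62, 145.62]. Speed limits (degrees/s): [136.94, 136.94, 172.46, 180, 180, 180].

### API

Orientations are given as a 3x3 rotation matrix whose columns are the frame's x, y, z axes.
In Python, from bench import get_obs, capture, camera_info, finish_job, hold_point_z gives the robot as it stands. The module is installed in compiled form; this text tells all that it offers.
- The arm moves only by the tool servo_tool, never from a script. Its argument "rows" is one flat list of numbers, 6 for each row, row after row: the shift along the tool's x, y, z in units of 0.15 m (1.0 is 0.15 m), then the turn, a rotation vector about the tool's x, y, z in units of 0.5 rad (1.0 is 0.5 rad). In form: [tx, ty, tz, ax, ay, az, tx, ty, tz, ax, ay, az, ...]. A call has exactly 10 rows; each row is the pose to reach, as a shift and turn from the pose commanded when the call began, along the tool's axes at that moment; what a row does not reach only later rows make up. A row lasts 1/12 s, in which the tool goes at most 41.7 mm and 7.16 degrees, less where a joint would pass 70% of its speed; a pose out of reach is approached as far as the arm can. A call with a number of a shift or a turn outside -1 to 1 is refused whole. A call with a gripper value outside its range is refused whole. "fingers" is the opening, from -1 (shut) to 1 (fully open), set as the call begins (left out, the last holds). The fingers move at their own pace and stop on an object; "newtons" is the grip in N (left out, the last holds). Time passes only in rows, so rows that repeat a pose let the fingers close, or fill a call up. It gives the time, the measured TCP pose, the force, the opening and the grip force at its end, in the units of the state.
- get_obs(): the state, without advancing time (a new reading comes with each control period).
- capture(name): name is "scene" or "side" or "wrist"; returns the picture (400x640x3 uint8, blue, green, red); there is no depth.
- camera_info(name): a dict with "camera_matrix" (3x3 intrinsics, pixels), "R" (3x3) and "t" (3): a world point X has camera coordinates R X + t. Camera axes: x right, y down, z forward; pixel columns grow to the right and rows downward; lengths in mm; the calibration is good to about 2 mm. A picture is of the moment at which its call begins: read the wrist's pose just before it. camera_info takes no time and is no camera call; for the wrist camera it gives the pose at the moment of the call.
- finish_job(): hands the job in; it is judged then, once.
The state is a dict: "t": time; "joint_positions": joint angles; "joint_vel": joint speeds; "joint_efforts": joint torques, N m; "tcp_pos": TCP position; "orientation": TCP orientation; "ft_force": force on the tool from outside, world axes, zero at the start; "torque": the same for the moment, N m; "opening": opening from 0.0 (shut) to 1.0 (fully open); "finger_force": force on a finger pad.
Only numpy, scipy, OpenCV 4.12 (cv2) and the standard library are available. Lean on these libraries where they do the work, as an engineer would, in place of code of your own. Each camera call takes 0.05 s, during which the arm holds its last target. There are 200 camera calls.

### The job

The rinsed blue filter bowl has to dry mouth-down on the drying post in which somebody parked the orange screwdriver. Pull the screwdriver out and stand it blade-down in the red tool pot, then take the bowl from its sloping cradle, turn it mouth-down and lower it gently over the cleared post until its rim sits flat on the stand's base. Leave the white bowl, the brass valve and the tape roll where they are.

Things in the scene. Friction and masses are not known exactly. Their poses are not given: they have to be found in the camera images.
- bowl: Blue filter bowl (loose, 0.1-0.2 kg): straight cup 56 outside diameter, wall 3.5, brass plug (20 diameter) on its closed end. Origin: outer end of the plug; z axis runs along the bowl to the open mouth: plug z 0-8, blue body 8-105, inner floor 13. Starts in the cradle, mouth towards the cradle's -x and 30 degrees downward; its sides are free for fingers, best near the closed, higher end.
- bowl_mouth (a point): Centre of the bowl's open mouth, in the plane of its rim.
- cradle: Aluminium draining cradle, fixed to the table: foot 130 x 70, two rails 14 wide under the bowl's lower side and an 18 high stop in front of the lower edge of the bowl's rim. Origin: centre of the underside of the foot; z up, low end towards its -x.
- post_stand: The stand to use, fixed: dark steel disc 110 diameter, 12 thick, with an upright aluminium post 34 in diameter rising 75 above the disc (last 4 mm chamfered); its 14 bore holds the screwdriver at the start. Origin: centre of the disc's underside; z up. It may be left or right of the other stand.
- post_stand_top (a point): Centre of the top of that post, 87 above the table.
- other_stand: A second, identical stand, fixed, occupied by the white bowl. Origin: centre of the disc's underside.
- other_bowl: White filter bowl of the same size, already mouth-down on the other stand (loose, leave alone). Origin: outer end of the plug (on top, 117 above the table); z axis points down to the mouth.
- screwdriver: Screwdriver, 162 long, 60 g: steel blade 7 diameter, 70 long, then an orange handle 24 diameter from 70 to 162 above the tip (waist 18 diameter at 86). Origin: the blade's tip; z axis towards the handle's end. At the start upright, blade in the post's bore, handle resting on the post's top, handle end 179 above the table.
- pot: Red plastic tool pot, fixed to the table: 58 outside diameter, 50 inside, 105 high, floor 5 thick, open on top, foot flange 68 diameter. Empty. Origin: centre of its underside; z up.
- valve: Small brass valve with a red cap, 34 diameter, 62 high, a 20 diameter stub reaching 36 from the axis (loose, leave alone). Origin: centre of the underside.
- tape_roll: White roll of sealing tape lying flat, 70 diameter, 19 high (loose, leave alone). Origin: centre of the underside.
Not all that is in view belongs to the job. What is shaped like the screwdriver but green is not meant.

How it is judged:
By the outcome, as a careful person would: the job done as asked, in the order asked, and still so for the second after the job is handed in, with the robot touching nothing.
It also fails if it takes over 69 s, if anything falls off the work surface, if the arm or the gripper's body presses on something with over 40 N, if the wrist force passes 120 N, or if a joint passes its speed limit or range.

## Working session

There is one attempt and no reset: what is moved stays moved. The work goes in short steps, Python scripts to look and compute and a tool call to move; the robot and the scene stay as the last step left them, time stands still between calls to the robot, and variables do not carry over. Pictures are saved under pics/ and viewed, at most 13 in all, crops included, and the job is handed in when it is done.

Besides the shell and the picture viewer there is one more tool, called after "Call:" as name(argument=value, ...) on one line, values as JSON. servo_tool: Moves the arm, as the interface text tells. Shifts and turns lie within -1 to 1; 1 stands for 0.15 m of shift or 0.5 rad of turn. Its arguments: {"type":"object","properties":{"rows":{"type":"array"},"fingers":{"type":"number"},"newtons":{"type":"number"}},"required":["rows"]}

```bash
mkdir -p pics; python3 - <<'E'
from bench import *
import cv2,numpy as np
o=get_obs();print(o['t'],o['tcp_pos'],o['orientation'],hold_point_z)
for n in("scene","side"):
    i=camera_info(n);im=capture(n);np.save('pics/%s0.npy'%n,im);cv2.imwrite('pics/%s0.png'%n,im)
    print(n,i)
i=camera_info("wrist");im=capture("wrist");cv2.imwrite('pics/wrist0.png',im);print(i)
E
```

```text
0.0 [226.82799232 581.79060637 230.53851282] [[-9.31668839e-01  3.63308190e-01 -5.76844558e-04]
 [ 3.63308647e-01  9.31667743e-01 -1.42919923e-03]
 [ 1.81876843e-05 -1.54111300e-03 -9.99998812e-01]] 18.700000000000003
scene {'camera_matrix': array([[371.7184404 ,   0.        , 315.65480513],
       [  0.        , 371.7184404 , 199.84654273],
       [  0.        ,   0.        ,   1.        ]]), 'R': array([[ 0.79634662,  0.60482998,  0.0035717 ],
       [ 0.38353843, -0.50040039, -0.77620726],
       [-0.46768614,  0.61949992, -0.6304677 ]]), 't': array([-445.24450846, -133.19720989, 1180.65300901])}
side {'camera_matrix': array([[413.51852314,   0.        , 317.61910762],
       [  0.        , 413.51852314, 197.01436206],
       [  0.        ,   0.        ,   1.        ]]), 'R': array([[ 0.83580239, -0.54900566, -0.00520988],
       [-0.28136388, -0.4201594 , -0.86272849],
       [ 0.47145385,  0.7225364 , -0.5056406 ]]), 't': array([-474.06095933,  259.88664326,  956.69496521])}
{'camera_matrix': array([[358.8484153 ,   0.        , 324.44737434],
       [  0.        , 358.8484153 , 206.66619971],
       [  0.        ,   0.        ,   1.        ]]), 'R': array([[ 0.36292685,  0.93181572, -0.00189019],
       [ 0.88498443, -0.34405041,  0.31373855],
       [ 0.29169619, -0.11553693, -0.94950753]]), 't': array([-624.63982983,  -41.08523632,  379.62562437])}
```

View pics/scene0.png

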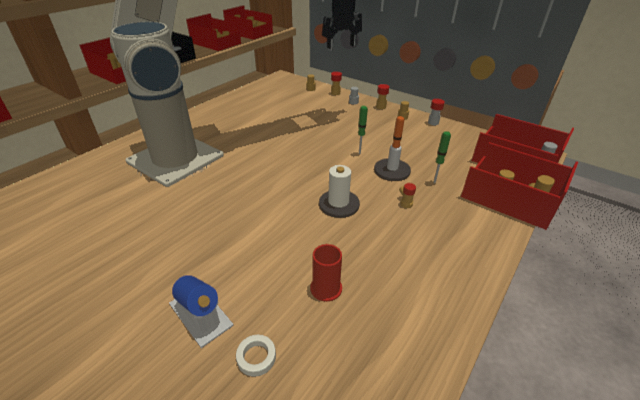

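View pics/side0.png

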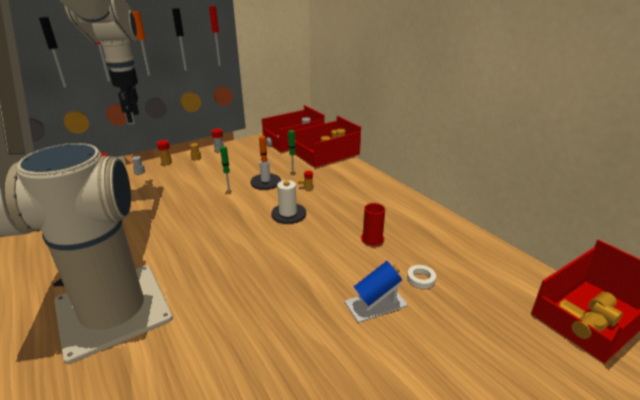

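The scene picture shows the orange screwdriver in its stand at (397,140), the white bowl at (340,187), the pot at (327,272), the blue bowl with its plug at (203,301) and the tape at (256,355). In the side view these are at (263,155), (287,200), (373,225), (377,284) and (421,276). Green decoys flank the orange driver.

```bash
cat > h.py <<'E'
import cv2,numpy as np
from bench import *
def ray(i,p):
    d=i['R'].T@np.linalg.inv(i['camera_matrix'])@np.array([p[0],p[1],1.]); return -i['R'].T@i['t'],d/np.linalg.norm(d)
def plane(i,p,z):
    c,d=ray(i,p); return c+d*(z-c[2])/d[2]
def tri(views):
    A=0;b=0;L=[]
    for i,p in views:
        c,d=ray(i,p);P=np.eye(3)-np.outer(d,d);A=A+P;b=b+P@c;L.append((c,P))
    X=np.linalg.solve(A,b);return X,[round(float(np.linalg.norm(P@(X-c))),1) for c,P in L]
def proj(i,X):
    q=i['camera_matrix']@(i['R']@np.asarray(X,float)+i['t']);return q[:2]/q[2]
H={'orange':[(5,150,70),(16,255,255)],'red':[(0,150,40),(4,255,255)],'blue':[(105,120,40),(130,255,255)],'brass':[(12,100,60),(28,255,255)],'white':[(0,0,150),(60,60,255)]}
def mask(im,c,roi):
    h=cv2.cvtColor(im,cv2.COLOR_BGR2HSV);m=cv2.inRange(h,*[np.array(v) for v in H[c]])
    if c=='red': m|=cv2.inRange(h,np.array((175,150,40)),np.array((180,255,255)))
    k=np.zeros_like(m);x0,y0,x1,y1=roi;k[y0:y1,x0:x1]=m[y0:y1,x0:x1]
    n,l,s,ce=cv2.connectedComponentsWithStats(k)
    j=1+np.argmax(s[1:,4]);return (l==j)
def desc(m):
    ys,xs=np.nonzero(m);return dict(n=len(xs),c=(xs.mean().round(1),ys.mean().round(1)),box=(xs.min(),ys.min(),xs.max(),ys.max()),rect=cv2.minAreaRect(np.c_[xs,ys].astype(np.float32)))
E
python3 - <<'E'
from h import *
R={'scene':dict(orange=(385,110,410,152),red=(305,240,350,302),blue=(165,270,225,320),white=(325,160,355,212)),
'side':dict(orange=(255,130,273,165),red=(358,200,390,248),blue=(350,255,405,310),white=(272,175,303,220))}
I={n:camera_info(n) for n in R};D={}
for n in R:
    im=np.load('pics/%s0.npy'%n)
    for c in R[n]:
        D[n,c]=desc(mask(im,c,R[n][c]));print(n,c,D[n,c])
for c in R['scene']: print(c,'centroid',tri([(I[n],D[n,c]['c']) for n in R]))
for c in ('orange','red'):
  for k,e in ((1,'top'),(3,'bot')):
    print(c,e,tri([(I[n],((D[n,c]['box'][0]+D[n,c]['box'][2])/2+.5,D[n,c]['box'][k]+.5)) for n in R]))
a=cv2.resize(np.load('pics/scene0.npy')[260:400,150:350],None,fx=4,fy=4)[:300]
s=np.load('pics/side0.npy')
b=cv2.resize(s[250:325,335:435],None,fx=4,fy=4)
c=cv2.resize(np.load('pics/scene0.npy')[100:175,340:440],None,fx=4,fy=4)
w=cv2.resize(cv2.imread('pics/wrist0.png'),(800,500))
cv2.imwrite('pics/crop.png',np.vstack([a[:300],np.hstack([b,c])]))
E
```

```text
scene orange {'n': 171, 'c': (np.float64(398.8), np.float64(126.5)), 'box': (np.int64(394), np.int64(116), np.int64(404), np.int64(137)), 'rect': ((398.75677490234375, 126.45945739746094), (7.891151428222656, 21.700664520263672), 9.462321281433105)}
scene red {'n': 901, 'c': (np.float64(327.2), np.float64(271.8)), 'box': (np.int64(313), np.int64(245), np.int64(341), np.int64(300)), 'rect': ((327.0, 272.5), (55.0, 28.0), 90.0)}
scene blue {'n': 1097, 'c': (np.float64(193.9), np.float64(294.6)), 'box': (np.int64(173), np.int64(276), np.int64(216), np.int64(315)), 'rect': ((195.25001525878906, 294.2500305175781), (44.547725677490234, 32.52690887451172), 45.0)}
scene white {'n': 177, 'c': (np.float64(339.7), np.float64(171.5)), 'box': (np.int64(329), np.int64(165), np.int64(350), np.int64(177)), 'rect': ((339.5, 171.0), (12.0, 21.0), 90.0)}
side orange {'n': 320, 'c': (np.float64(262.7), np.float64(147.6)), 'box': (np.int64(255), np.int64(132), np.int64(272), np.int64(161)), 'rect': ((263.5, 146.5), (29.0, 17.0), 90.0)}
side red {'n': 758, 'c': (np.float64(373.2), np.float64(224.3)), 'bo
[... 521 characters left out ...]
), np.int64(294), np.int64(190)), 'rect': ((286.0, 186.0), (8.0, 16.0), 90.0)}
orange centroid (array([576.92491248, 359.90988217, 140.20599839]), [5.5, 5.5])
red centroid (array([ 677.58081761, -117.47009628,   48.70672582]), [0.5, 0.5])
blue centroid (array([ 517.5857017 , -323.17661093,   64.18082556]), [0.7, 0.7])
white centroid (array([537.26454254, 128.86549528, 102.6604786 ]), [0.7, 0.7])
orange top (array([581.84917908, 344.76557554, 189.05400395]), [4.4, 4.4])
orange bot (array([579.32752562, 368.95819026,  92.35038281]), [14.1, 14.1])
red top (array([ 673.3873177 , -114.71713915,  116.91162809]), [3.3, 3.3])
red bot (array([ 685.15941998, -121.67454303,  -30.34855198]), [3.7, 3.7])
```

View pics/crop.png

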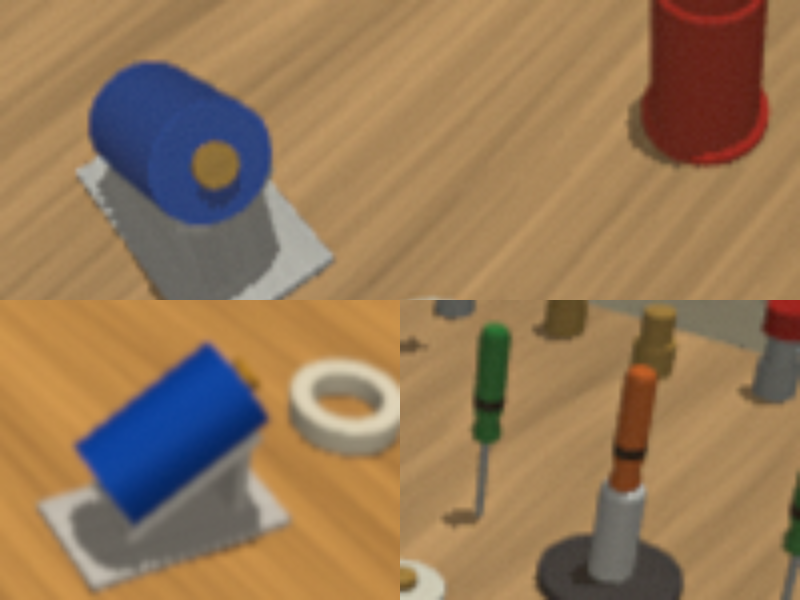

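View pics/wrist0.png

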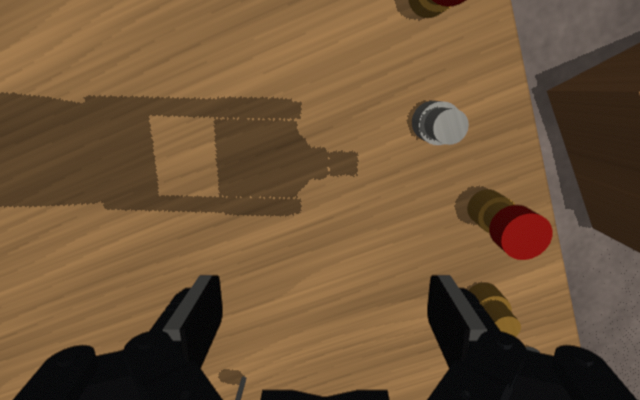

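The crop shows the bowl's plug at scene (203.7,301.2) and side (396.7,268.7), and the driver's top at (400,116.7) above its post top at (395.2,147.5). The wrist view shows only clutter for now. I'll triangulate the key points, including the decoys.

```bash
python3 - <<'E'
from h import *
S=camera_info('scene');D=camera_info('side');np.set_printoptions(precision=1,suppress=True)
for n,a,b in (('plug',(203.75,301.25),(397,268.7)),('drv top',(400.3,117),(262.7,135)),('drv bot/post top',(395.5,147.3),(264.8,161)),('greenA top',(363,106),(224,147)),('greenB top',(445.5,132),(291.5,130)),('pot centroid top',(327,252),(374.5,207))):
    print(n,*tri([(S,a),(D,b)]))
for n,p in (('disc c',(392.5,169.5)),('wdisc',(339,204))): print(n,plane(S,p,12))
for p in ((265,181),(288.5,213.5)): print('side disc',plane(D,p,12))
# stop end of body: side-view body end centres
print('body far side view low edge', [tri([(S,(193.9,294.6)),(D,(377.4,282.9))])[0]])
for p in ((169.5,303),(233.2,324.5)): print('footS',plane(S,p,6))
for p in ((344.5,301.2),(407.2,305),(359.2,322)): print('footD',plane(D,p,6))
print('tape',plane(S,(256,352),19),'camW',-camera_info('wrist')['R'].T@camera_info('wrist')['t'])
E
```

```text
plug [ 564.1 -332.5   91.4] [0.4, 0.4]
drv top [580.  354.3 180.2] [1.6, 1.6]
drv bot/post top [580.2 354.2  84.1] [1.1, 1.1]
greenA top [447.7 377.3 163.2] [1.3, 1.3]
greenB top [703.4 375.2 165.5] [0.8, 0.8]
pot centroid top [ 676.2 -118.7  107.4] [0.7, 0.7]
disc c [585.6 345.7  12. ]
wdisc [549.8 114.6  12. ]
side disc [571.2 346.9  12. ]
side disc [534.1 114.3  12. ]
body far side view low edge [array([ 517.6, -323.2,   64.2])]
footS [ 451.2 -346.3    6. ]
footS [ 589.6 -302.1    6. ]
footD [ 458.2 -280.5    6. ]
footD [ 571.6 -370.4    6. ]
footD [ 447.4 -349.5    6. ]
tape [ 669.6 -320.    19. ] camW [152.3 611.8 372.3]
```

Everything agrees with the given sizes: driver top 180, post top 84, pot top 107, plug 91, with the bowl axis yawed about -9.5°. I'll move above the driver.

Call:
servo_tool(rows=[-0.05,-0.01,0,0,0,0,-0.14,-0.03,0,0,0,0,-0.24,-0.05,0,0,0,0,-0.34,-0.07,0,0,0,0,-0.44,-0.09,0,0,0,0,-0.54,-0.11,0,0,0,0,-0.64,-0.13,0,0,0,0,-0.74,-0.15,0,0,0,0,-0.84,-0.17,0,0,0,0,-0.94,-0.19,0,0,0,0], fingers=1, newtons=40)

```text
t: 0.98
tcp_pos: [349.5, 503.6, 231.3]
orientation: [[-0.932, 0.364, 0.0], [0.364, 0.932, 0.0], [-0.0, 0.0, -1.0]]
ft_force: [-0.7, -0.1, 0.3]
opening: 1.0
finger_force: 0.0
```

Call:
servo_tool(rows=[-0.1,-0.02,0,0,0,0,-0.2,-0.04,0,0,0,0,-0.3,-0.06,0,0,0,0,-0.4,-0.08,0,0,0,0,-0.5,-0.1,0,0,0,0,-0.6,-0.12,0,0,0,0,-0.7,-0.14,0,0,0,0,-0.8,-0.16,0,0,0,0,-0.9,-0.18,0,0,0,0,-1,-0.2,0,0,0,0])

```text
t: 1.82
tcp_pos: [478.2, 421.2, 231.3]
orientation: [[-0.932, 0.363, -0.0], [0.363, 0.932, -0.0], [-0.0, -0.0, -1.0]]
ft_force: [-0.3, 0.3, 0.2]
opening: 0.996
finger_force: 0.0
```

Call:
servo_tool(rows=[-0.1,-0.02,0,0,0,0,-0.2,-0.04,0,0,0,0,-0.3,-0.06,0,0,0,0,-0.4,-0.08,0,0,0,0,-0.5,-0.1,0,0,0,0,-0.6,-0.13,0,0,0,0,-0.7,-0.15,0,0,0,0,-0.77,-0.17,0,0,0,0,-0.8,-0.17,0,0,0,0,-0.8,-0.17,0,0,0,0])

```text
t: 2.65
tcp_pos: [580.4, 354.0, 231.2]
orientation: [[-0.931, 0.364, 0.0], [0.364, 0.931, 0.0], [-0.0, 0.0, -1.0]]
ft_force: [-0.7, 0.6, -0.2]
opening: 0.997
finger_force: 0.0
```

```bash
cat >> h.py <<'E'
from scipy.spatial.transform import Rotation as Ro
def plan(p,R=None,o=None):
    o=o or get_obs();T=np.array(o['orientation']);R=T if R is None else R
    s=T.T@(np.asarray(p)-o['tcp_pos'])/150;r=Ro.from_matrix(T.T@R).as_rotvec()/.5
    print('shift',s.round(3),'turn',r.round(3))
def st():
    o=get_obs();print(round(o['t'],2),'tcp',np.round(o['tcp_pos'],1),'J',np.round(o['joint_positions'],1),'f',np.round(o['ft_force'],1),'op',round(o['opening'],3),'ff',o['finger_force']);return o
E
python3 - <<'E'
from h import *
np.set_printoptions(precision=2,suppress=True)
st();i=camera_info('wrist');im=capture('wrist');cv2.imwrite('pics/w1.png',im)
print(proj(i,(580,354,179)),proj(i,(580,354,87)));plan((580,354,121))
m=mask(im,'orange',(150,50,500,400));print(desc(m))
E
```

```text
2.65 tcp [580.4 354.  231.2] J [ 30.4  28.9  85.9  -0.   65.2 -38.2] f [-0.7  0.6 -0.2] op 0.997 ff 0.0
[323.16 232.56] [323.58 189.97]
shift [-0.   -0.    0.73] turn [0. 0. 0.]
{'n': 1747, 'c': (np.float64(327.8), np.float64(213.2)), 'box': (np.int64(309), np.int64(184), np.int64(347), np.int64(240)), 'rect': ((328.0, 212.0), (56.0, 38.0), 90.0)}
```

View pics/w1.png

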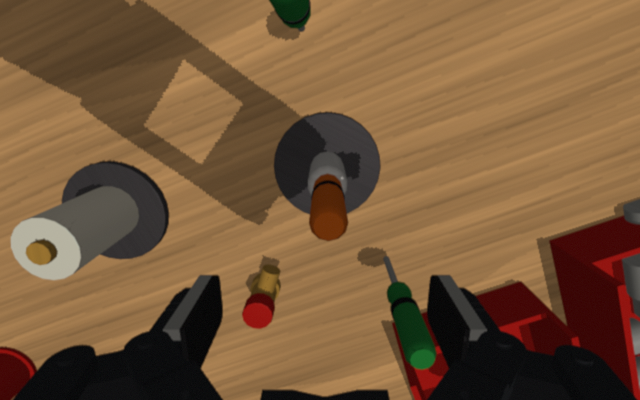

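The wrist view shows the driver at (328,215) on its disc centred near (327,163), about 5 px right of where I predicted. I'll refine that from the disc.

```bash
python3 - <<'E'
from h import *
np.set_printoptions(precision=1,suppress=True)
i=camera_info('wrist');im=cv2.imread('pics/w1.png')
h=cv2.cvtColor(im,cv2.COLOR_BGR2HSV)
m=((h[...,1]<70)&(h[...,2]<110)).astype(np.uint8);m[:100]=0;m[222:]=0;m[:,:255]=0;m[:,400:]=0
m=cv2.morphologyEx(m,cv2.MORPH_OPEN,np.ones((5,5)))
c=max(cv2.findContours(m,0,1)[0],key=cv2.contourArea);hull=cv2.convexHull(c);e=cv2.fitEllipse(hull);print(e)
print('disc',plane(i,e[0],12))
P=np.array([plane(i,p[0],12)[:2] for p in hull]);cc,r=cv2.minEnclosingCircle(P.astype(np.float32));print(cc,r)
print('dome',plane(i,(328,228),175),'width c',plane(i,(328,213),150))
S=camera_info('scene');print('scene+wrist top',tri([(S,(400.3,117)),(i,(328,231))]),'3view',tri([(S,(400.3,117)),(i,(328,231)),(camera_info('side'),(262.7,135))]))
E
```

```text
((326.6534729003906, 164.2675323486328), (103.12380981445312, 104.7579574584961), 89.36998748779297)
disc [574.4 359.5  12. ]
(576.7688598632812, 358.6463317871094) 53.738101959228516
dome [579.1 357.6 175. ] width c [578.5 358.  150. ]
scene+wrist top (array([579.4, 356.9, 177.3]), [0.6, 0.6]) 3view (array([579.8, 356.7, 179.1]), [1.8, 0.9, 2.0])
```

Call:
servo_tool(rows=[0.02,0.017,0.05,0,0,0,0.02,0.017,0.15,0,0,0,0.02,0.017,0.25,0,0,0,0.02,0.017,0.35,0,0,0,0.02,0.017,0.45,0,0,0,0.02,0.017,0.55,0,0,0,0.02,0.017,0.63,0,0,0,0.02,0.017,0.7,0,0,0,0.02,0.017,0.73,0,0,0,0.02,0.017,0.73,0,0,0])

```text
t: 3.53
tcp_pos: [576.7, 358.1, 120.4]
orientation: [[-0.932, 0.363, -0.002], [0.363, 0.932, -0.001], [0.001, -0.002, -1.0]]
ft_force: [0.2, -0.2, 0.2]
opening: 1.002
finger_force: 0.0
```

Call:
servo_tool(rows=[0,0,0,0,0,0,0,0,0,0,0,0,0,0,0,0,0,0,0,0,0,0,0,0,0,0,0,0,0,0,0,0,0,0,0,0,0,0,0,0,0,0,0,0,0,0,0,0,0,0,0,0,0,0,0,0,0,0,0,0], fingers=-1, newtons=30)

```text
t: 4.37
tcp_pos: [577.8, 358.1, 122.3]
orientation: [[-0.932, 0.363, 0.0], [0.363, 0.932, 0.0], [-0.0, 0.0, -1.0]]
ft_force: [-0.9, -1.7, 5.9]
opening: 0.273
finger_force: 31.6
```

Call:
servo_tool(rows=[0,0,-0.04,0,0,0,0,0,-0.12,0,0,0,0,0,-0.22,0,0,0,0,0,-0.34,0,0,0,0,0,-0.46,0,0,0,0,0,-0.58,0,0,0,0,0,-0.7,0,0,0,0,0,-0.82,0,0,0,0,0,-0.92,0,0,0,0,0,-1,0,0,0])

```text
t: 5.2
tcp_pos: [577.9, 358.6, 274.2]
orientation: [[-0.932, 0.363, 0.002], [0.363, 0.932, 0.001], [-0.001, 0.002, -1.0]]
ft_force: [-0.0, -0.1, -0.5]
opening: 0.271
finger_force: 30.8
```

Call:
servo_tool(rows=[-0.03,-0.05,0,0,0,0,-0.08,-0.12,0,0,0,0,-0.14,-0.21,0,0,0,0,-0.2,-0.31,0,0,0,0,-0.26,-0.41,0,0,0,0,-0.33,-0.51,0,0,0,0,-0.4,-0.61,0,0,0,0,-0.46,-0.71,0,0,0,0,-0.53,-0.81,0,0,0,0,-0.59,-0.91,0,0,0,0])

```text
t: 6.03
tcp_pos: [610.0, 195.9, 270.2]
orientation: [[-0.931, 0.364, -0.003], [0.364, 0.931, -0.001], [0.002, -0.002, -1.0]]
ft_force: [0.2, 0.1, -0.2]
opening: 0.276
finger_force: 30.9
```

Call:
servo_tool(rows=[-0.06,-0.09,0,0,0,0,-0.12,-0.18,0,0,0,0,-0.18,-0.27,0,0,0,0,-0.24,-0.36,0,0,0,0,-0.3,-0.45,0,0,0,0,-0.36,-0.54,0,0,0,0,-0.42,-0.63,0,0,0,0,-0.48,-0.72,0,0,0,0,-0.54,-0.81,0,0,0,0,-0.59,-0.9,0,0,0,0])

```text
t: 6.87
tcp_pos: [643.3, 38.6, 270.7]
orientation: [[-0.931, 0.364, -0.002], [0.364, 0.931, -0.0], [0.002, -0.001, -1.0]]
ft_force: [-0.4, -0.7, -1.2]
opening: 0.275
finger_force: 30.9
```

Call:
servo_tool(rows=[-0.06,-0.09,0,0,0,0,-0.12,-0.18,0,0,0,0,-0.18,-0.27,0,0,0,0,-0.24,-0.36,0,0,0,0,-0.3,-0.45,0,0,0,0,-0.36,-0.54,0,0,0,0,-0.42,-0.63,0,0,0,0,-0.5,-0.77,0,0,0,0,-0.56,-0.86,0,0,0,0,-0.59,-0.91,0,0,0,0])

```text
t: 7.7
tcp_pos: [677.1, -121.0, 271.7]
orientation: [[-0.931, 0.365, 0.0], [0.365, 0.931, -0.0], [-0.0, -0.0, -1.0]]
ft_force: [-1.0, 0.1, -0.2]
opening: 0.274
finger_force: 30.9
```

```bash
python3 - <<'E'
from h import *
np.set_printoptions(precision=2,suppress=True)
st();i=camera_info('wrist');im=capture('wrist');sc=capture('scene');sd=capture('side');
w=cv2.resize(im,(512,320));a=cv2.resize(sc[100:320,240:440],(256,280));b=cv2.resize(sd[60:280,270:470],(256,280))
cv2.imwrite('pics/w2.png',np.vstack([w,np.hstack([a,b])]));np.save('pics/w2.npy',im)
h=cv2.cvtColor(im,cv2.COLOR_BGR2HSV)
print('predicted pot top',proj(i,(676.5,-118.5,105)))
E
```

```text
7.7 tcp [ 677.1 -121.   271.7] J [-11.1  27.4  82.7  -0.   69.9 -79.7] f [-1.   0.1 -0.2] op 0.274 ff 30.870236735790968
predicted pot top [326.27 181.84]
```

View pics/w2.png

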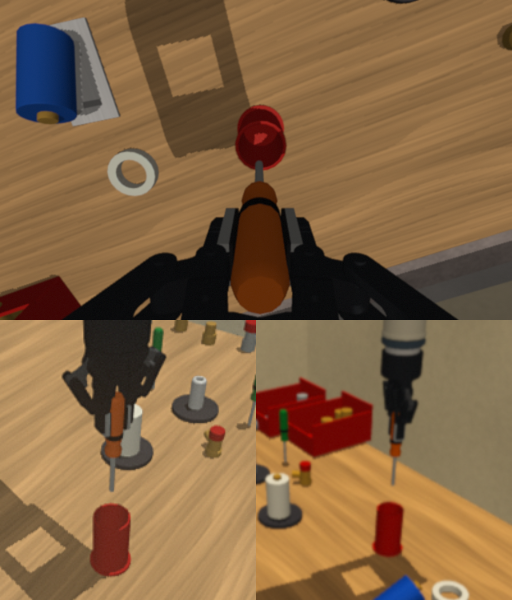

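The driver hangs straight over the pot, with the rim centre at (327,180), as predicted. Lowering.

Call:
servo_tool(rows=[0.01,0.015,0.05,0,0,0,0.01,0.015,0.15,0,0,0,0.01,0.015,0.25,0,0,0,0.01,0.015,0.36,0,0,0,0.01,0.015,0.47,0,0,0,0.01,0.015,0.58,0,0,0,0.01,0.015,0.69,0,0,0,0.01,0.015,0.8,0,0,0,0.01,0.015,0.88,0,0,0,0.01,0.015,0.93,0,0,0])

```text
t: 8.68
tcp_pos: [675.1, -114.3, 130.3]
orientation: [[-0.932, 0.362, -0.003], [0.362, 0.932, 0.001], [0.003, -0.0, -1.0]]
ft_force: [-0.5, 0.4, -0.9]
opening: 0.272
finger_force: 30.9
```

Call:
servo_tool(rows=[0,0,0.03,0,0,0,0,0,0.06,0,0,0,0,0,0.09,0,0,0,0,0,0.11,0,0,0,0,0,0.13,0,0,0,0,0,0.14,0,0,0,0,0,0.14,0,0,0,0,0,0.14,0,0,0,0,0,0.14,0,0,0,0,0,0.14,0,0,0])

```text
t: 9.52
tcp_pos: [676.8, -116.0, 112.6]
orientation: [[-0.932, 0.363, 0.002], [0.363, 0.932, -0.0], [-0.002, 0.0, -1.0]]
ft_force: [-1.2, 1.2, 6.4]
opening: 0.273
finger_force: 31.4
```

Call:
servo_tool(rows=[0,0,0,0,0,0,0,0,0,0,0,0,0,0,0,0,0,0,0,0,0,0,0,0,0,0,0,0,0,0,0,0,0,0,0,0,0,0,0,0,0,0,0,0,0,0,0,0,0,0,0,0,0,0,0,0,0,0,0,0], fingers=1)

```text
t: 10.35
tcp_pos: [676.1, -115.8, 111.3]
orientation: [[-0.932, 0.363, 0.0], [0.363, 0.932, -0.0], [-0.0, 0.0, -1.0]]
ft_force: [-0.2, -0.1, 0.8]
opening: 0.999
finger_force: 0.0
```

Call:
servo_tool(rows=[0,0,-0.02,0,0,0,0,0,-0.06,0,0,0,0,0,-0.12,0,0,0,0,0,-0.22,0,0,0,0,0,-0.34,0,0,0,0,0,-0.46,0,0,0,0,0,-0.58,0,0,0,0,0,-0.7,0,0,0,0,0,-0.82,0,0,0,0,0,-0.92,0,0,0])

```text
t: 11.18
tcp_pos: [676.5, -115.8, 252.1]
orientation: [[-0.932, 0.363, 0.002], [0.363, 0.932, -0.0], [-0.002, 0.0, -1.0]]
ft_force: [0.2, -1.3, -0.2]
opening: 0.999
finger_force: 0.0
```

```bash
python3 - <<'E'
from h import *
st();a=cv2.resize(capture('scene')[180:320,240:400],(480,420));b=cv2.resize(capture('side')[130:270,310:420],(320,420))
cv2.imwrite('pics/p3.png',np.hstack([a,b]))
E
```

```text
11.18 tcp [ 676.5 -115.8  252.1] J [-10.7  28.2  84.1  -0.   67.6 -79.4] f [ 0.2 -1.3 -0.2] op 0.999 ff 0.0
```

View pics/p3.png

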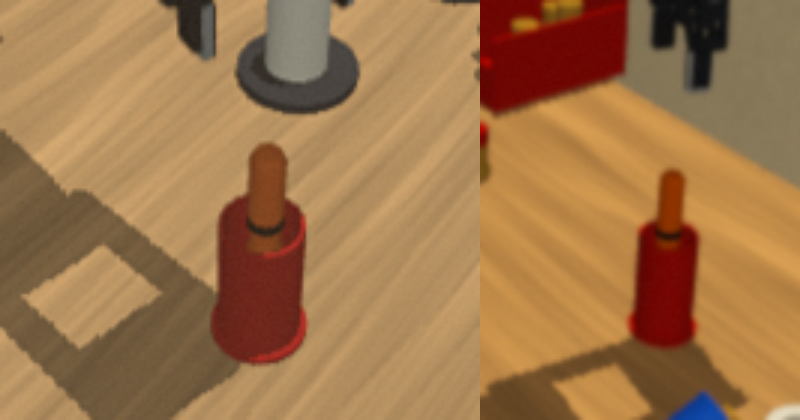

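The driver stands in the red pot at scene (268,205) in the crop, leaning slightly, and the gripper is free. Next I'll refine the bowl's pose using the earlier wrist view and plan the hover.

```bash
cat >> h.py <<'E'
def ori(yaw,tilt):
    "tool z tilted by tilt deg inward (against u), y horizontal"
    a=np.radians(yaw);u=np.array([np.cos(a),np.sin(a),0]);y=np.array([-u[1],u[0],0]);t=np.radians(tilt)
    z=-np.sin(t)*u+np.array([0,0,-np.cos(t)]);return np.c_[np.cross(y,z),y,z]
E
python3 - <<'E'
from h import *
np.set_printoptions(precision=2,suppress=True)
R=ori(-9.5,30);G=np.array([535.9,-327.8,74.9]);print(R)
plan(G-120*R[:,2],R);plan(G+25*R[:,2],R)
E
```

```text
[[-0.85  0.17 -0.49]
 [ 0.14  0.99  0.08]
 [ 0.5   0.   -0.87]]
shift [-0.02 -1.58  0.5 ] turn [ 0.11  1.06 -0.4 ]
shift [ 0.46 -1.68  1.33] turn [ 0.11  1.06 -0.4 ]
```

Call:
servo_tool(rows=[0,-0.05,0,0,0.03,-0.01,0,-0.13,0,0,0.08,-0.03,0,-0.22,0.01,0.01,0.13,-0.05,0,-0.32,0.02,0.02,0.19,-0.07,0,-0.42,0.04,0.02,0.25,-0.09,-0.01,-0.52,0.06,0.03,0.31,-0.12,-0.01,-0.62,0.08,0.04,0.37,-0.14,-0.01,-0.72,0.1,0.04,0.43,-0.16,-0.01,-0.82,0.12,0.05,0.48,-0.18,-0.01,-0.92,0.14,0.05,0.53,-0.2])

```text
t: 12.12
tcp_pos: [626.1, -245.7, 226.5]
orientation: [[-0.928, 0.266, -0.26], [0.259, 0.964, 0.061], [0.267, -0.011, -0.964]]
ft_force: [0.3, -0.5, -0.3]
opening: 1.002
finger_force: 0.0
```

```bash
python3 - <<'E'
from h import *
R=ori(-9.5,30);G=np.array([535.9,-327.8,74.9]);st();plan(G-120*R[:,2],R)
E
```

```text
12.12 tcp [ 626.1 -245.7  226.5] J [-21.5  36.   75.8  -2.2  83.6 -95.4] f [ 0.3 -0.5 -0.3] op 1.002 ff 0.0
shift [-0.052 -0.643  0.323] turn [ 0.06   0.505 -0.199]
```

Call:
servo_tool(rows=[0,-0.06,0.03,0,0.05,-0.02,-0.01,-0.13,0.06,0.01,0.1,-0.04,-0.02,-0.2,0.1,0.02,0.16,-0.06,-0.02,-0.27,0.13,0.02,0.22,-0.08,-0.03,-0.34,0.17,0.03,0.28,-0.11,-0.03,-0.41,0.2,0.04,0.34,-0.13,-0.04,-0.48,0.24,0.04,0.4,-0.15,-0.05,-0.55,0.28,0.05,0.46,-0.18,-0.05,-0.61,0.31,0.06,0.49,-0.2,-0.05,-0.64,0.32,0.06,0.5,-0.2])

```text
t: 12.95
tcp_pos: [595.6, -337.2, 179.0]
orientation: [[-0.856, 0.165, -0.491], [0.143, 0.986, 0.082], [0.497, -0.0, -0.868]]
ft_force: [0.1, 0.7, 1.0]
opening: 1.0
finger_force: 0.0
```

```bash
python3 - <<'E'
from h import *
np.set_printoptions(precision=1,suppress=True)
st();i=camera_info('wrist');im=capture('wrist');cv2.imwrite('pics/w4.png',im)
m=np.array([-.854,.143,-.5]);P=np.array([564.1,-332.5,91.4])
print('pred plug',proj(i,P),'mouth',proj(i,P+105*m))
b=mask(im,'blue',(0,0,640,400));print(desc(b))
try: print(desc(mask(im,'brass',(250,100,420,400))))
except Exception as e: print(e)
E
```

```text
12.95 tcp [ 595.6 -337.2  179. ] J [ -26.8   46.6   66.1   -8.6   95.9 -106. ] f [0.1 0.7 1. ] op 1.0 ff 0.0
pred plug [323.1 231.6] mouth [323.5 138.5]
{'n': 7681, 'c': (np.float64(325.7), np.float64(179.0)), 'box': (np.int64(288), np.int64(114), np.int64(363), np.int64(245)), 'rect': ((325.5, 179.5), (131.0, 75.0), 90.0)}
{'n': 34167, 'c': (np.float64(334.0), np.float64(246.5)), 'box': (np.int64(250), np.int64(100), np.int64(419), np.int64(399)), 'rect': ((334.5, 249.5), (299.0, 169.0), 90.0)}
```

View pics/w4.png

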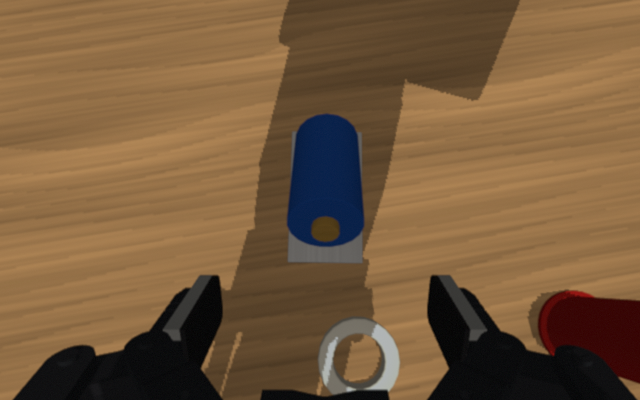

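The plug is at (325.5,229) against a predicted (323,231.6), and the axis is vertical in the picture. Yaw and position therefore hold to within 2 mm, so I'm descending along the tool axis.

Call:
servo_tool(rows=[0.01,0.01,0.05,0,0,0,0.01,0.01,0.15,0,0,0,0.01,0.01,0.26,0,0,0,0.01,0.01,0.37,0,0,0,0.01,0.01,0.48,0,0,0,0.01,0.01,0.59,0,0,0,0.01,0.01,0.7,0,0,0,0.01,0.01,0.8,0,0,0,0.01,0.01,0.9,0,0,0,0.01,0.01,0.96,0,0,0])

```text
t: 13.83
tcp_pos: [524.1, -322.1, 56.0]
orientation: [[-0.857, 0.165, -0.488], [0.144, 0.986, 0.081], [0.495, -0.001, -0.869]]
ft_force: [0.3, 0.6, -0.3]
opening: 0.999
finger_force: 0.0
```

Call:
servo_tool(rows=[0,0,0,0,0,0,0,0,0,0,0,0,0,0,0,0,0,0,0,0,0,0,0,0,0,0,0,0,0,0,0,0,0,0,0,0,0,0,0,0,0,0,0,0,0,0,0,0,0,0,0,0,0,0,0,0,0,0,0,0], fingers=-1, newtons=50)

```text
t: 14.67
tcp_pos: [526.3, -324.4, 58.2]
orientation: [[-0.859, 0.165, -0.486], [0.145, 0.986, 0.079], [0.492, -0.003, -0.871]]
ft_force: [-0.4, -4.3, 6.7]
opening: 0.656
finger_force: 53.7
```

Call:
servo_tool(rows=[0.01,0,-0.02,0,0,0,0.03,0,-0.06,0,0,0,0.07,0,-0.12,0,0,0,0.12,0,-0.21,0,0,0,0.17,0,-0.3,0,0,0,0.23,0,-0.41,0,0,0,0.29,0,-0.52,0,0,0,0.36,0,-0.64,0,0,0,0.42,0,-0.75,0,0,0,0.48,0,-0.86,0,0,0])

```text
t: 15.5
tcp_pos: [526.7, -323.1, 207.3]
orientation: [[-0.858, 0.165, -0.486], [0.145, 0.986, 0.08], [0.492, -0.001, -0.87]]
ft_force: [-0.7, 0.1, -1.9]
opening: 0.656
finger_force: 53.2
```

```bash
python3 - <<'E'
from h import *
np.set_printoptions(precision=2,suppress=True)
o=st();Rg=np.array(o['orientation']);az=31.8
# bowl in tool frame from grasp values
R0=ori(-9.5,30);m=np.array([-.854,.143,-.5]);P=np.array([564.1,-332.5,91.4]);print('mouth in tool',R0.T@m,'plug in tool (grasp)',R0.T@(P-[526.3,-324.4,58.2]))
for yaw,t,p in ((10,0,(520,0,290)),(31.8,-30,(577,358,250))):
    plan(p,ori(yaw,t))
E
```

```text
15.5 tcp [ 526.7 -323.1  207.3] J [ -28.2   39.    76.8   -9.2   92.3 -106.7] f [-0.7  0.1 -1.9] op 0.656 ff 53.20492132566869
mouth in tool [0.5  0.   0.87] plug in tool (grasp) [-16.84  -1.75 -48.06]
shift [ 0.62  2.12 -0.29] turn [ 0.17 -1.02 -0.67]
shift [ 0.51  4.53 -0.05] turn [-0.01 -1.98 -1.51]
```

```bash
python3 - <<'E'
from h import *
from scipy.spatial.transform import Slerp
np.set_printoptions(precision=3,suppress=True)
o=get_obs();R0=np.array(o['orientation']);p0=np.array(o['tcp_pos']);Rf=ori(31.8,-30)
pf=np.array([577.2,358.2,225])-Rf@np.array([-16.8,-1,-48]);print('final tcp hover',pf)
N=6;s=Slerp([0,1],Ro.from_matrix([R0,Rf]));f=np.linspace(0,1,N+1)
pos=[p0+(pf-p0)*x for x in f]
for k,h in ((1,55),(2,75),(3,75),(4,60),(5,25)): pos[k][2]+=h
for k in range(N):
    A=s(f[k]).as_matrix();print(pos[k+1].round(0),(A.T@(pos[k+1]-pos[k])/150).round(2),((s(f[k]).inv()*s(f[k+1])).as_rotvec()/.5).round(2))
E
```

```text
final tcp hover [584.705 364.03  175.031]
[ 536. -209.  257.] [ 0.22  0.76 -0.26] [-0.   -0.33 -0.25]
[546. -94. 272.] [-0.    0.77 -0.06] [-0.   -0.33 -0.25]
[556.  20. 266.] [-0.13  0.75  0.08] [-0.   -0.33 -0.25]
[565. 135. 246.] [-0.21  0.72  0.21] [-0.   -0.33 -0.25]
[575. 250. 205.] [-0.24  0.68  0.38] [-0.   -0.33 -0.25]
[585. 364. 175.] [-0.28  0.65  0.36] [-0.   -0.33 -0.25]
```

Call:
servo_tool(rows=[0.01,0.04,-0.01,0,-0.02,-0.01,0.03,0.1,-0.03,0,-0.05,-0.03,0.05,0.17,-0.06,0,-0.08,-0.05,0.07,0.25,-0.09,0,-0.11,-0.08,0.1,0.33,-0.11,0,-0.15,-0.11,0.12,0.41,-0.14,0,-0.18,-0.14,0.15,0.5,-0.17,0,-0.22,-0.17,0.17,0.59,-0.2,0,-0.26,-0.2,0.2,0.68,-0.23,0,-0.3,-0.22,0.22,0.76,-0.26,0,-0.33,-0.25])

```text
t: 16.33
tcp_pos: [535.9, -207.5, 255.3]
orientation: [[-0.94, 0.051, -0.337], [0.031, 0.997, 0.066], [0.339, 0.052, -0.939]]
ft_force: [-0.1, -0.8, -2.0]
opening: 0.655
finger_force: 53.2
```

Call:
servo_tool(rows=[0,0.08,-0.01,0,-0.03,-0.03,0,0.15,-0.01,0,-0.07,-0.05,0,0.23,-0.02,0,-0.1,-0.08,0,0.31,-0.02,0,-0.13,-0.1,0,0.39,-0.03,0,-0.17,-0.13,0,0.46,-0.04,0,-0.2,-0.15,0,0.54,-0.04,0,-0.23,-0.18,0,0.62,-0.05,0,-0.26,-0.2,0,0.69,-0.05,0,-0.3,-0.23,0,0.77,-0.06,0,-0.33,-0.25])

```text
t: 17.17
tcp_pos: [544.9, -93.5, 268.8]
orientation: [[-0.982, -0.069, -0.178], [-0.083, 0.994, 0.07], [0.172, 0.084, -0.981]]
ft_force: [0.1, -0.2, -2.4]
opening: 0.653
finger_force: 53.2
```

Call:
servo_tool(rows=[-0.01,0.08,0.01,0,-0.03,-0.03,-0.03,0.15,0.02,0,-0.07,-0.05,-0.04,0.23,0.02,0,-0.1,-0.08,-0.05,0.3,0.03,0,-0.13,-0.1,-0.07,0.38,0.04,0,-0.17,-0.13,-0.08,0.45,0.05,0,-0.2,-0.15,-0.09,0.53,0.06,0,-0.23,-0.18,-0.1,0.6,0.06,0,-0.26,-0.2,-0.12,0.68,0.07,0,-0.3,-0.23,-0.13,0.75,0.08,0,-0.33,-0.25])

```text
t: 18.0
tcp_pos: [554.5, 20.9, 263.2]
orientation: [[-0.981, -0.192, -0.015], [-0.193, 0.977, 0.093], [-0.003, 0.094, -0.996]]
ft_force: [-0.1, 0.4, -1.5]
opening: 0.656
finger_force: 53.2
```

Call:
servo_tool(rows=[-0.02,0.07,0.02,0,-0.03,-0.03,-0.04,0.14,0.04,0,-0.07,-0.05,-0.06,0.22,0.06,0,-0.1,-0.08,-0.08,0.29,0.08,0,-0.13,-0.1,-0.1,0.36,0.1,0,-0.17,-0.13,-0.13,0.43,0.13,0,-0.2,-0.15,-0.15,0.5,0.15,0,-0.23,-0.18,-0.17,0.58,0.17,0,-0.26,-0.2,-0.19,0.65,0.19,0,-0.3,-0.23,-0.21,0.72,0.21,0,-0.33,-0.25])

```text
t: 18.83
tcp_pos: [564.0, 135.4, 241.8]
orientation: [[-0.939, -0.313, 0.143], [-0.295, 0.946, 0.134], [-0.177, 0.083, -0.981]]
ft_force: [0.8, -0.1, -1.4]
opening: 0.652
finger_force: 53.2
```

```bash
python3 - <<'E'
from h import *
Rf=ori(31.8,-30);st();plan((575,250,215),Ro.from_matrix(Rf).as_matrix());plan((584.7,364,175),Rf)
E
```

```text
18.83 tcp [564.  135.4 241.8] J [   9.1   15.9  105.2    8.2   49.8 -103.6] f [ 0.8 -0.1 -1.4] op 0.652 ff 53.19888203870505
shift [-0.262  0.685  0.288] turn [-0.006 -0.666 -0.502]
shift [-0.5    1.362  0.66 ] turn [-0.006 -0.666 -0.502]
```

Call:
servo_tool(rows=[-0.03,0.07,0.03,0,-0.03,-0.03,-0.05,0.14,0.06,0,-0.07,-0.05,-0.08,0.21,0.09,0,-0.1,-0.08,-0.1,0.27,0.12,0,-0.13,-0.1,-0.13,0.34,0.15,0,-0.17,-0.13,-0.16,0.41,0.17,0,-0.2,-0.15,-0.18,0.48,0.2,0,-0.23,-0.18,-0.21,0.55,0.23,0,-0.26,-0.2,-0.23,0.61,0.26,0,-0.3,-0.23,-0.26,0.68,0.29,0,-0.33,-0.25])

```text
t: 19.67
tcp_pos: [574.9, 249.0, 214.4]
orientation: [[-0.857, -0.425, 0.291], [-0.384, 0.904, 0.19], [-0.344, 0.051, -0.938]]
ft_force: [-0.3, 0.1, -1.4]
opening: 0.657
finger_force: 53.2
```

```bash
python3 - <<'E'
from h import *
Rf=ori(31.8,-30);st();plan((584.7,364,185),Rf)
E
```

```text
19.67 tcp [574.9 249.  214.4] J [  20.2   18.5  107.8    7.9   34.  -100.3] f [-0.3  0.1 -1.4] op 0.657 ff 53.201266285032034
shift [-0.283  0.655  0.348] turn [-0.006 -0.337 -0.252]
```

Call:
servo_tool(rows=[-0.03,0.07,0.04,0,-0.04,-0.03,-0.06,0.14,0.07,0,-0.07,-0.05,-0.09,0.21,0.11,0,-0.11,-0.08,-0.12,0.28,0.15,0,-0.14,-0.1,-0.15,0.35,0.18,0,-0.18,-0.13,-0.18,0.42,0.22,0,-0.21,-0.16,-0.21,0.49,0.26,0,-0.25,-0.19,-0.24,0.56,0.3,0,-0.29,-0.22,-0.27,0.62,0.33,0,-0.32,-0.24,-0.28,0.65,0.35,0,-0.34,-0.25])

```text
t: 20.5
tcp_pos: [585.0, 363.8, 184.5]
orientation: [[-0.736, -0.526, 0.427], [-0.456, 0.851, 0.262], [-0.501, -0.002, -0.865]]
ft_force: [0.5, -0.4, -1.9]
opening: 0.654
finger_force: 53.2
```

```bash
python3 - <<'E'
from h import *
np.set_printoptions(precision=1,suppress=True)
st();o=get_obs();R=np.array(o['orientation']);print(R)
S,D,W=[camera_info(n) for n in('scene','side','wrist')];s,d,w=[capture(n) for n in('scene','side','wrist')]
for n,x in zip('sdw',(s,d,w)): np.save('pics/h_%s.npy'%n,x)
P=o['tcp_pos']+R@np.array([-16.8,-1,-48]);m=R@np.array([.5,0,.866]);print('plug',P,'m',m)
for n,i in(('S',S),('D',D),('W',W)): print(n,'plug',proj(i,P),'mouth',proj(i,P+105*m),'post',proj(i,(577.2,358.2,87)))
a=cv2.resize(s[60:200,320:480],(400,350));b=cv2.resize(d[90:230,190:350],(400,350))
cv2.imwrite('pics/h5.png',np.vstack([np.hstack([a,b]),cv2.resize(w,(400,250)).repeat(2,1)[:, :800]]) if 0 else np.hstack([a,b]))
cv2.imwrite('pics/h6.png',w)
for n,im,roi in(('S',s,(370,60,430,170)),('D',d,(230,90,300,190)),('W',w,(150,50,500,400))):
    try: print(n,desc(mask(im,'blue',roi)))
    except Exception as e: print(n,e)
E
```

```text
20.5 tcp [585.  363.8 184.5] J [ 30.7  24.  107.9   1.2  18.  -92.1] f [ 0.5 -0.4 -1.9] op 0.654 ff 53.22507527656853
[[-0.7 -0.5  0.4]
 [-0.5  0.9  0.3]
 [-0.5 -0.  -0.9]]
plug [577.3 358.1 234.5] m [ 0. -0. -1.]
S plug [403.2  96.8] mouth [397.6 132.2] post [395.5 145.1]
D plug [260.4 119.9] mouth [262.8 149.1] post [263.6 160.3]
W plug [321. 397.] mouth [322.3 177.9] post [323.4 129. ]
S {'n': 457, 'c': (np.float64(399.9), np.float64(119.5)), 'box': (np.int64(389), np.int64(97), np.int64(412), np.int64(135)), 'rect': ((399.61541748046875, 115.42306518554688), (19.023263931274414, 39.81156921386719), 11.309932708740234)}
D {'n': 385, 'c': (np.float64(259.9), np.float64(136.7)), 'box': (np.int64(251), np.int64(120), np.int64(269), np.int64(150)), 'rect': ((260.3265686035156, 134.87283325195312), (31.627897262573242, 14.825575828552246), 81.25383758544922)}
W {'n': 31418, 'c': (np.float64(325.0), np.float64(273.0)), 'box': (np.int64(243), np.int64(137), np.int64(405), np.int64(390)), 'rect': ((324.0, 263.5), (253.0, 162.0), 90.0)}
```

View pics/h5.png

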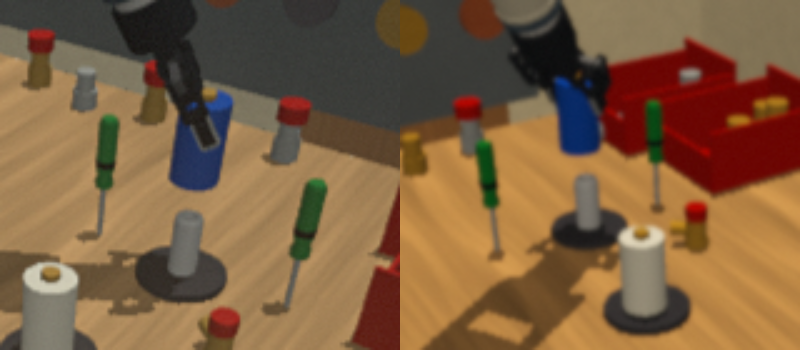

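The bowl hangs upright over the bare post: mouth near scene (397.8,133), post top near (394.8,146). Next is a subpixel check of the lateral offset.

```bash
python3 - <<'E'
from h import *
np.set_printoptions(precision=1,suppress=True)
I=dict(s=camera_info('scene'),d=camera_info('side'),w=camera_info('wrist'))
def edges(sig,k):  # strongest opposite gradients
    g=np.gradient(cv2.GaussianBlur(sig.astype(np.float32).reshape(1,-1),(0,0),1).ravel());
    def sub(j): 
        a,b,c=abs(g[j-1]),abs(g[j]),abs(g[j+1]);return j+.5*(a-c)/(a-2*b+c)
    return sub(np.argmax(k*g[1:-1])+1),sub(np.argmin(k*g[1:-1])+1)
def axis(n,rows,x0,x1,f,k,):
    im=np.load('pics/h_%s.npy'%n).astype(float);o=[]
    for r in rows:
        a,b=edges(f(im[r,x0:x1]),k);o.append(((a+b)/2+x0,b-a))
    return np.array(o)
blue=lambda p:p[:,0]-p[:,2]
sat=lambda p:-(p.max(1)-p.min(1))
br=lambda p:p.sum(1)/3
for n,rb,xb,rp,xp in(('s',range(118,131,3),(380,420),range(149,166,3),(381,408)),('d',range(138,147,2),(240,285),range(163,178,3),(252,276))):
    B=axis(n,rb,*xb,blue,1);Q=axis(n,rp,*xp,br,1)
    P=np.array([577.3,358.1,0.])
    print(n,'bowl',B.T,'post',Q.T)
    # expected axis columns
    def col(r,P,zs): 
        q=np.array([proj(I[n],P+[0,0,z]) for z in zs]);q=q[q[:,1].argsort()];return np.interp(r,q[:,1],q[:,0])
    zs=np.arange(0,250,5)
    print(' resid bowl',[round(b-col(r,P,zs),2) for r,b in zip(rb,B[:,0])],'post',[round(b-col(r,P,zs),2) for r,b in zip(rp,Q[:,0])])
E
```

```text
s bowl [[399.3 398.8 398.2 397.8 397.2]
 [ 20.6  20.3  20.2  20.   20.1]] post [[395.  394.6 394.1 391.3 400.9 392.8]
 [-12.6 -12.1 -12.1 -16.5  -4.8  11.1]]
 resid bowl [np.float64(-0.51), np.float64(-0.53), np.float64(-0.64), np.float64(-0.58), np.float64(-0.65)] post [np.float64(0.14), np.float64(0.18), np.float64(0.17), np.float64(-2.12), np.float64(7.95), np.float64(0.33)]
d bowl [[261.2 261.5 261.6 261.7 261.6]
 [ 16.3  16.7  16.7  16.6  16. ]] post [[264.1 264.1 264.3 264.7 265. ]
 [-10.9 -10.9 -10.6 -11.4   8.3]]
 resid bowl [np.float64(-0.68), np.float64(-0.54), np.float64(-0.57), np.float64(-0.64), np.float64(-0.9)] post [np.float64(0.33), np.float64(0.04), np.float64(0.05), np.float64(0.19), np.float64(0.24)]
```

View pics/h6.png

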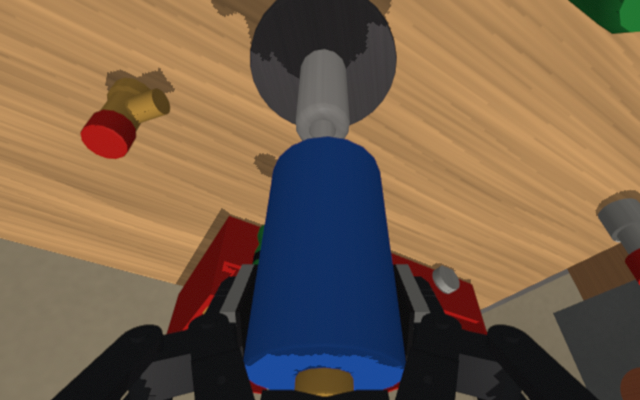

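The wrist view shows the bowl mouth at (326,140), slightly right of the post top at (323,128). This agrees with the measured 3 mm correction. J5 is near its lower limit, so I'll fit a quick arm model and check the descent first.

```bash
cat > k.py <<'E'
import numpy as np
from scipy.optimize import least_squares
from scipy.spatial.transform import Rotation as Ro
r=lambda a,d:Ro.from_euler(a,d,degrees=True).as_matrix()
Q=[([67.609,24.242,93.386,0,62.372,-1.089],[227.026,582.292,231.319]),([30.4,28.9,85.9,0,65.2,-38.2],[580.4,354,231.2]),([-11.1,27.4,82.7,0,69.9,-79.7],[677.1,-121,271.7]),([-21.5,36,75.8,-2.2,83.6,-95.4],[626.1,-245.7,226.5]),([-26.8,46.6,66.1,-8.6,95.9,-106],[595.6,-337.2,179]),([-28.2,39,76.8,-9.2,92.3,-106.7],[526.7,-323.1,207.3]),([9.1,15.9,105.2,8.2,49.8,-103.6],[564,135.4,241.8]),([20.2,18.5,107.8,7.9,34,-100.3],[574.9,249,214.4]),([30.7,24,107.9,1.2,18,-92.1],[585,363.8,184.5])]
def fk(q,p,s=1):
    a0,h,l1,e,l2,L=p;A=r('z',q[0]);B=A@r('y',q[1]);C=B@r('y',q[2]);E=C@r('z',s*q[3])@r('y',q[4]);F=E@r('z',s*q[5])
    return A@[a0,0,0]+[0,0,h]+B@[0,0,l1]+C@[e,0,l2]+E@[0,0,L],F
best=None
for s in(1,-1):
    f=least_squares(lambda p:np.concatenate([fk(q,p,s)[0]-x for q,x in Q]),[50,400,400,0,400,250])
    if best is None or f.cost<best[0]: best=(f.cost,s,f.x)
cost,s,P=best
E
python3 - <<'E'
from k import *
from h import ori
np.set_printoptions(precision=1,suppress=True)
print(cost,s,P);F=fk(Q[-1][0],P,s)[1];Rt=np.array([[-.736,-.526,.427],[-.456,.851,.262],[-.501,-.002,-.865]]);K=F.T@Rt;print(K)
def ik(p,R,q0):
    f=least_squares(lambda q:np.r_[fk(q,P,s)[0]-p,200*(fk(q,P,s)[1]@K-R).ravel()],q0);return f.x,f.cost
C=np.array([580,357.7])
for yaw in(31.8,20,10,0,-10,45,60):
    q=np.array(Q[-1][0],float)
    for z in(234,180,117):
        R=ori(yaw,-30);t=np.r_[C,z]-R@np.array([-16.8,-1,-48]);q,c=ik(t,R,q);print(yaw,z,q,round(c,1))
E
```

```text
638.8254412972469 1 [ 11.5 301.6 551.   70.  473.9 290.9]
[[-0. -1. -0.]
 [ 1. -0.  0.]
 [-0. -0.  1.]]
31.8 234 [ 31.8  24.3 107.4  -0.1  18.2 -90. ] 0.0
31.8 180 [ 31.8  29.4 108.9  -0.1  11.8 -89.9] 0.0
31.8 117 [ 31.8  35.8 109.6  -0.3   4.6 -89.8] 0.0
20 234 [ 34.7  24.6 107.  -21.3  20.5 -57.2] 0.0
20 180 [ 34.7  29.6 108.4 -30.1  14.7 -48. ] 0.0
20 117 [ 34.7  36.  109.1 -52.3   9.3 -25.4] 0.0
10 234 [ 37.   25.2 105.8 -32.3  25.2 -36.5] 0.0
10 180 [ 37.   30.2 107.2 -41.4  20.1 -26.6] 0.0
10 117 [ 37.   36.4 108.  -58.1  15.5  -9.1] 0.0
0 234 [ 39.   26.2 104.1 -37.7  31.1 -21.5] 0.0
0 180 [ 39.   31.  105.5 -45.1  26.4 -13. ] 0.0
0 117 [ 39.   37.1 106.2 -57.   22.1  -0. ] 0.0
-10 234 [ 40.6  27.5 101.9 -39.6  37.4 -10.2] 0.0
-10 180 [ 40.6  32.1 103.2 -45.3  33.   -3.2] 0.0
-10 117 [ 40.6  38.1 104.  -53.9  28.7   6.7] 0.0
45 234 [  28.5   24.6  106.9   23.2   21.  -126.2] 0.0
45 180 [  28.5   29.6  108.3   32.3   15.3 -135.8] 0.0
45 117 [  28.5   36.   109.1   54.1   10.1 -158.1] 0.0
60 234 [  25.2   25.7  104.9   36.3   28.8 -153.8] 0.0
60 180 [  25.2   30.6  106.3   44.4   24.  -162.9] 0.0
60 117 [  25.2   36.8  107.1   58.    19.7 -177.4] 0.0
```

The straight descent would take J5 below its limit. Yawing the gripper about the bowl axis to about 18° keeps J5 near 10° and stays clear of the green decoy.

```bash
python3 - <<'E'
from k import *
from h import *
np.set_printoptions(precision=2,suppress=True)
R=ori(18,-30);pt=np.array([-16.8,-1,-48])
o=get_obs();Rc=np.array(o['orientation']);P0=o['tcp_pos']+Rc@pt
print('plug now',P0);tgt=P0+[2.9,-.5,0]-R@pt;plan(tgt,R)
print('down in tool',R.T@[0,0,-1])
Pm,sg=P,s;F=fk(Q[-1][0],P,s)[1];K=Ro.from_matrix(F.T@Rc).as_matrix()
K=np.round(F.T@Rc)
q=np.array(Q[-1][0],float)
for dz in(0,40,80,105,118):
    t=tgt-[0,0,dz];q=least_squares(lambda q:np.r_[fk(q,P,s)[0]-t,200*(fk(q,P,s)[1]@K-R).ravel()],q).x;print(dz,q)
E
```

```text
plug now [577.18 356.77 234.4 ]
shift [-0.01 -0.03  0.01] turn [ 0.23 -0.    0.41]
down in tool [0.5  0.   0.87]
0 [ 34.98  24.6  106.85 -23.71  21.29 -52.93]
40 [ 34.98  28.25 107.96 -29.9   17.04 -46.39]
80 [ 34.98  32.16 108.69 -39.68  13.22 -36.26]
105 [ 34.98  34.71 108.95 -48.73  11.2  -27.  ]
118 [ 34.98  36.06 109.02 -54.63  10.32 -21.  ]
```

Call:
servo_tool(rows=[0,0,0,0.01,0,0.02,0,0,0,0.03,0,0.06,0,-0.01,0,0.06,0,0.11,0,-0.01,0,0.09,0,0.16,0,-0.01,0,0.12,0,0.22,-0.01,-0.02,0.01,0.15,0,0.27,-0.01,-0.02,0.01,0.18,0,0.32,-0.01,-0.03,0.01,0.21,0,0.37,-0.01,-0.03,0.01,0.23,0,0.41,-0.01,-0.03,0.01,0.23,0,0.41])

```text
t: 21.48
tcp_pos: [589.5, 359.1, 184.7]
orientation: [[-0.823, -0.31, 0.476], [-0.268, 0.951, 0.156], [-0.501, 0.001, -0.866]]
ft_force: [0.7, 0.7, -2.1]
opening: 0.657
finger_force: 53.3
```

```bash
cat > chk.py <<'E'
from h import *
np.set_printoptions(precision=2,suppress=True)
I=dict(s=camera_info('scene'),d=camera_info('side'));o=st();R=np.array(o['orientation']);pl=o['tcp_pos']+R@np.array([-16.8,-1,-48]);print('plug',pl,'m',R@[.5,0,.866])
A=np.array([577.3,358.1,0.]);e=[]
for n,c in(('s','scene'),('d','side')):
    im=capture(c).astype(float);np.save('pics/c_%s.npy'%n,im.astype(np.uint8))
    q=np.array([proj(I[n],A+[0,0,z]) for z in range(0,260,5)]);q=q[q[:,1].argsort()]
    r0=proj(I[n],A+[0,0,pl[2]-60])[1];r1=proj(I[n],A+[0,0,pl[2]-98])[1];res=[]
    for r in range(int(r0),int(r1)+1):
        x=int(np.interp(r,q[:,1],q[:,0]));g=np.gradient(cv2.GaussianBlur((im[r,x-18:x+19,0]-im[r,x-18:x+19,2]).astype(np.float32).reshape(1,-1),(0,0),1).ravel())
        def sub(j):
            a,b,c2=abs(g[j-1]),abs(g[j]),abs(g[j+1]);return j+.5*(a-c2)/(a-2*b+c2)
        i0,i1=sub(np.argmax(g[1:-1])+1),sub(np.argmin(g[1:-1])+1);res.append(((i0+i1)/2+x-18-np.interp(r,q[:,1],q[:,0]),i1-i0))
    res=np.array(res);print(n,res.T);mm=56/np.median(res[:,1]);e.append((np.median(res[:,0])-(.16 if n=='s' else .18))*mm)
M=np.array([I['s']['R'][0,:2],I['d']['R'][0,:2]]);off=np.linalg.solve(M,e);print('bowl minus post xy',off,'tool shift to fix',R.T@np.r_[-off,0]/150,'down',R.T@[0,0,-1])
E
python3 chk.py
```

```text
21.48 tcp [589.5 359.1 184.7] J [ 33.7  24.5 107.1 -22.3  20.7 -55.4] f [ 0.7  0.7 -2.1] op 0.657 ff 53.25048909522593
plug [580.85 355.18 234.67] m [ 0.  0. -1.]
s [[ 0.39  0.42  0.37  0.44  0.46  0.4   0.32  0.34  0.45  0.44  0.37  0.26
   0.22]
 [20.67 20.47 20.52 20.52 20.17 20.25 20.28 20.24 20.23 20.18 20.09 20.07
  20.23]]
d [[ 0.84  0.61  0.54  0.49  0.49  0.51  0.54  0.57  0.54  0.55  0.51  0.33]
 [16.7  16.38 16.23 16.14 16.26 16.34 16.29 16.22 16.2  16.08 15.97 15.7 ]]
bowl minus post xy [ 1.16 -0.48] tool shift to fix [ 0.01  0.01 -0.  ] down [ 0.5  -0.    0.87]
```

Call:
servo_tool(rows=[0.015,0,0.02,0,0,0,0.035,0,0.05,0,0,0,0.055,0,0.09,0,0,0,0.08,0,0.13,0,0,0,0.11,0.005,0.18,0,0,0,0.14,0.005,0.23,0,0,0,0.165,0.005,0.28,0,0,0,0.195,0.005,0.33,0,0,0,0.22,0.005,0.37,0,0,0,0.24,0.005,0.4,0,0,0])

```text
t: 22.42
tcp_pos: [587.3, 359.4, 112.4]
orientation: [[-0.824, -0.312, 0.474], [-0.27, 0.95, 0.156], [-0.499, 0.0, -0.867]]
ft_force: [0.0, 0.9, -1.9]
opening: 0.657
finger_force: 53.3
```

```bash
python3 chk.py
```

```text
22.42 tcp [587.3 359.4 112.4] J [ 33.8  31.1 108.9 -35.3  13.4 -41.8] f [ 0.   0.9 -1.9] op 0.657 ff 53.25568904634565
plug [578.72 355.54 162.39] m [-0. -0. -1.]
s [[-0.38 -0.35 -0.26 -0.26 -0.3  -0.41 -0.43 -0.42 -0.35 -0.25 -0.35 -0.36]
 [19.7  19.47 19.4  19.45 19.4  19.44 19.51 19.4  19.31 19.26 19.06 19.06]]
d [[-0.21 -0.26 -0.26 -0.3  -0.35 -0.34 -0.32 -0.35 -0.36 -0.41 -0.46]
 [15.73 15.6  15.63 15.63 15.65 15.53 15.44 15.38 15.28 15.2  15.16]]
bowl minus post xy [-2.06  0.26] tool shift to fix [-0.01 -0.01  0.01] down [ 0.5  -0.    0.87]
```

Call:
servo_tool(rows=[0,-0.002,0.02,0,0,0,0.01,-0.004,0.045,0,0,0,0.025,-0.005,0.07,0,0,0,0.04,-0.005,0.095,0,0,0,0.055,-0.005,0.12,0,0,0,0.07,-0.005,0.145,0,0,0,0.085,-0.005,0.17,0,0,0,0.095,-0.005,0.19,0,0,0,0.105,-0.005,0.205,0,0,0,0.107,-0.005,0.21,0,0,0])

```text
t: 23.35
tcp_pos: [589.7, 359.6, 78.4]
orientation: [[-0.823, -0.312, 0.475], [-0.27, 0.95, 0.156], [-0.5, 0.001, -0.866]]
ft_force: [0.8, -0.4, -1.4]
opening: 0.649
finger_force: 53.3
```

Call:
servo_tool(rows=[0.003,0,0.005,0,0,0,0.006,0,0.01,0,0,0,0.009,0,0.015,0,0,0,0.012,0,0.02,0,0,0,0.015,0,0.025,0,0,0,0.017,0,0.03,0,0,0,0.02,0,0.035,0,0,0,0.023,0,0.04,0,0,0,0.023,0,0.04,0,0,0,0.023,0,0.04,0,0,0])

```text
t: 24.18
tcp_pos: [589.8, 359.7, 71.9]
orientation: [[-0.823, -0.312, 0.475], [-0.269, 0.95, 0.156], [-0.5, 0.001, -0.866]]
ft_force: [-0.1, -0.4, -1.9]
opening: 0.652
finger_force: 53.3
```

```bash
python3 chk.py
```

```text
24.18 tcp [589.8 359.7  71.9] J [ 33.7  35.3 109.  -49.8  10.1 -27.1] f [-0.1 -0.4 -1.9] op 0.652 ff 53.25168364215642
plug [581.19 355.73 121.9 ] m [-0.  0. -1.]
s [[ 0.45  0.49  0.6   0.64  0.6   0.53  0.41  0.33  0.44  0.6   0.88  0.67]
 [19.35 19.23 19.19 19.05 18.99 18.82 19.07 19.32 19.13 19.32 19.67 19.33]]
d [[ 0.68  0.47  0.38  0.36  0.37  0.36  0.36  0.39  0.4   0.26  2.82]
 [15.52 15.2  15.17 15.17 15.24 15.27 15.21 15.35 15.78 16.17 21.58]]
bowl minus post xy [1.16 0.41] tool shift to fix [ 0.01 -0.   -0.  ] down [ 0.5  -0.    0.87]
```

Call:
servo_tool(rows=[0.002,0,0.003,0,0,0,0.003,0,0.006,0,0,0,0.005,0,0.009,0,0,0,0.007,0,0.012,0,0,0,0.008,0,0.014,0,0,0,0.009,0,0.016,0,0,0,0.01,0,0.018,0,0,0,0.012,0,0.02,0,0,0,0.013,0,0.022,0,0,0,0.013,0,0.022,0,0,0])

```text
t: 25.12
tcp_pos: [589.8, 359.7, 68.2]
orientation: [[-0.823, -0.312, 0.475], [-0.269, 0.95, 0.156], [-0.5, 0.001, -0.866]]
ft_force: [0.5, 1.0, -1.9]
opening: 0.656
finger_force: 53.3
```

Not in contact yet; I'll go on in small steps.

Call:
servo_tool(rows=[0.001,0,0.001,0,0,0,0.002,0,0.003,0,0,0,0.003,0,0.004,0,0,0,0.003,0,0.006,0,0,0,0.004,0,0.007,0,0,0,0.005,0,0.008,0,0,0,0.005,0,0.009,0,0,0,0.005,0,0.009,0,0,0,0.005,0,0.009,0,0,0,0.005,0,0.009,0,0,0])

```text
t: 25.95
tcp_pos: [589.9, 359.7, 66.7]
orientation: [[-0.823, -0.312, 0.475], [-0.269, 0.95, 0.156], [-0.5, 0.001, -0.866]]
ft_force: [-0.2, 0.4, -1.9]
opening: 0.654
finger_force: 53.3
```

Call:
servo_tool(rows=[0.001,0,0.001,0,0,0,0.002,0,0.003,0,0,0,0.003,0,0.004,0,0,0,0.003,0,0.006,0,0,0,0.004,0,0.007,0,0,0,0.005,0,0.008,0,0,0,0.005,0,0.009,0,0,0,0.005,0,0.009,0,0,0,0.005,0,0.009,0,0,0,0.005,0,0.009,0,0,0])

```text
t: 26.78
tcp_pos: [589.9, 359.7, 65.1]
orientation: [[-0.823, -0.312, 0.475], [-0.269, 0.95, 0.157], [-0.5, 0.001, -0.866]]
ft_force: [-0.4, 0.6, -1.4]
opening: 0.649
finger_force: 53.3
```

Call:
servo_tool(rows=[0.001,0,0.001,0,0,0,0.002,0,0.003,0,0,0,0.003,0,0.004,0,0,0,0.003,0,0.006,0,0,0,0.004,0,0.007,0,0,0,0.005,0,0.008,0,0,0,0.005,0,0.009,0,0,0,0.005,0,0.009,0,0,0,0.005,0,0.009,0,0,0,0.005,0,0.009,0,0,0])

```text
t: 27.62
tcp_pos: [590.2, 359.9, 64.7]
orientation: [[-0.822, -0.312, 0.476], [-0.269, 0.95, 0.157], [-0.501, 0.001, -0.865]]
ft_force: [-4.2, -0.9, 8.5]
opening: 0.651
finger_force: 53.9
```

```bash
python3 chk.py; python3 - <<'E'
import cv2,numpy as np
a=cv2.resize(np.load('pics/c_s.npy')[100:190,345:445],(400,360),interpolation=2);b=cv2.resize(np.load('pics/c_d.npy')[110:200,215:315],(400,360),interpolation=2)
cv2.imwrite('pics/c7.png',np.hstack([a,b]))
E
```

```text
27.62 tcp [590.2 359.9  64.7] J [ 33.7  36.1 109.1 -53.9   9.5 -22.9] f [-4.2 -0.9  8.5] op 0.651 ff 53.86651183012873
plug [581.47 355.96 114.61] m [ 0.  0. -1.]
s [[ 0.62  0.73  0.73  0.7   0.57  0.45  0.55  0.78  0.92  0.7   3.13  3.48]
 [19.2  19.21 18.94 18.9  19.03 19.17 19.18 19.22 19.63 19.4  24.14 24.89]]
d [[ 0.67  0.51  0.43  0.43  0.47  0.52  0.44  0.28  2.88  0.94  0.69]
 [15.68 15.39 15.27 15.25 15.31 15.53 15.82 16.14 21.41 26.89 28.41]]
bowl minus post xy [1.7  0.43] tool shift to fix [ 0.01  0.   -0.01] down [ 0.5  -0.    0.87]
```

View pics/c7.png

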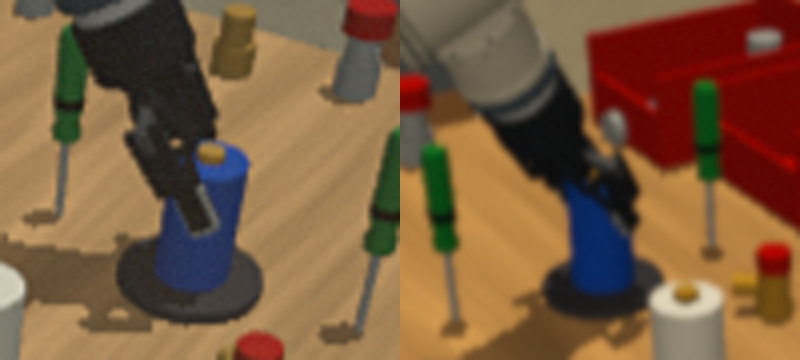

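Both views show the bowl upright and seated on the dark disc, with contact felt at about 10 N. Releasing and backing out along the tool axis.

Call:
servo_tool(rows=[-0.003,0,-0.004,0,0,0,-0.003,0,-0.004,0,0,0,-0.003,0,-0.004,0,0,0,-0.003,0,-0.004,0,0,0,-0.003,0,-0.004,0,0,0,-0.003,0,-0.004,0,0,0,-0.003,0,-0.004,0,0,0,-0.003,0,-0.004,0,0,0,-0.003,0,-0.004,0,0,0,-0.003,0,-0.004,0,0,0], fingers=1)

```text
t: 28.55
tcp_pos: [590.0, 359.7, 64.3]
orientation: [[-0.823, -0.312, 0.475], [-0.269, 0.95, 0.156], [-0.5, 0.001, -0.866]]
ft_force: [0.7, -0.6, -0.3]
opening: 1.003
finger_force: 0.0
```

Call:
servo_tool(rows=[0,0,-0.02,0,0,0,0,0,-0.06,0,0,0,0,0,-0.12,0,0,0,0,0,-0.2,0,0,0,0,0,-0.3,0,0,0,0,0,-0.42,0,0,0,0,0,-0.54,0,0,0,0,0,-0.66,0,0,0,0,0,-0.78,0,0,0,0,0,-0.88,0,0,0])

```text
t: 29.38
tcp_pos: [526.6, 339.0, 179.8]
orientation: [[-0.823, -0.312, 0.475], [-0.269, 0.95, 0.157], [-0.501, 0.001, -0.866]]
ft_force: [0.7, 0.0, 0.5]
opening: 0.996
finger_force: 0.0
```

```bash
python3 - <<'E'
from h import *
st();s=capture('scene');d=capture('side')
a=cv2.resize(s[90:310,290:460],(340,440));b=cv2.resize(d[110:260,210:410],(460,345));b=cv2.copyMakeBorder(b,0,95,0,0,0)
cv2.imwrite('pics/f8.png',np.hstack([a,b]))
E
```

```text
29.38 tcp [526.6 339.  179.8] J [ 35.8  20.4 115.  -29.4  17.9 -46.4] f [0.7 0.  0.5] op 0.996 ff 0.0
```

View pics/f8.png

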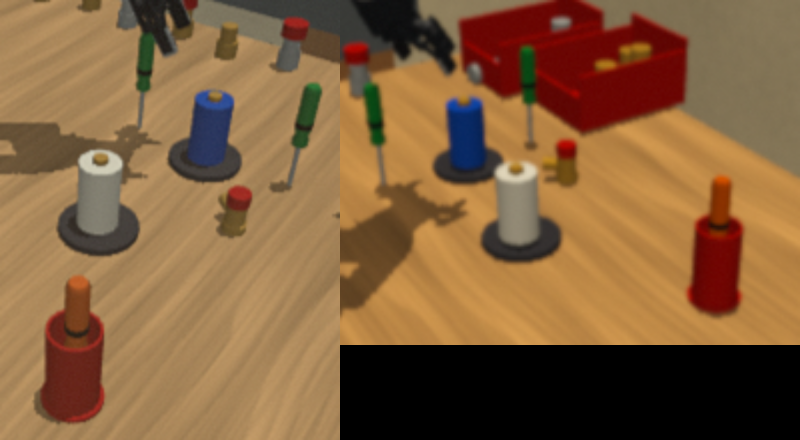

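The blue bowl sits flat and upright on its stand at (210,130) in the crop. The driver is in the pot, the other objects are untouched, and the robot is clear, so I'm handing the job in.

```bash
python3 -c "
from bench import finish_job;print(finish_job())"
```

```text
the job is handed in; nothing more can be done
None
```

The screwdriver stands blade-down in the red pot, the blue bowl sits mouth-down and flat on the cleared post's base, and the job was handed in at about 29.5 s with the robot touching nothing.

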